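# Close the plant-pellet box: fold the flap and tuck it under the lip

## Task

The pour flap of the green plant-pellet box stands open: push it over from behind with closed fingertips, press it down flat, and slide it forward until its free edge is tucked well beneath the white lip, so that it stays shut when you take the hand away. Only push on the flap's outer side: do not pinch the flap or its rib, do not lift or shove the box out of its place, and leave the sprinkling can, mister, saucers and brush where they stand.

Things in the scene. Friction and masses are not known exactly. Their poses are not given: they have to be found in the camera images.
- box: Loose, full green plastic box, 170 (x) by 130 (y) by 60 mm high, about 1.8 kg; origin at the centre of its underside; z up, x from the hinge end to the lip end, at the start within 35 degrees of world +x. Friction on the surface about 0.6. Top face at z 60; on it two white rails for the hinge pin (x -60 to -18, y +-54 to +-61, up to z 72) and at the far end the white lip.
- pin (a joint): Slide of the steel hinge pin along the box's x, m: 0 fully back (pin axis at box x -50, z 64), 0.022 fully forward against its stop (x -28). No spring; it stays where it is put and needs about 4.5 N to move. The flap goes with it.
- flap (a joint): Angle of the yellow flap about the pin, rad: 0 flat over the box, 1.57 upright, 1.9 leaning back; stops at 0 and 2.1. Flap 90 mm wide, 4 thick, 100 long from the pin axis (mid-thickness). A spring opens it (0.11 N m when flat, less as it rises; friction 0.03): let go untucked it springs up past 1.2; tucked, it rises until its edge rests against the lip's underside (about 0.06).
- cover: Flap's outer part, the side to push. Origin on the pin axis, x along the flap to its free edge, z the outward normal (up when flat, towards the box's -x when upright). Yellow face at z +2, x 14 to 100 mm; an orange rib across the full width, x 76 to 82, stands 7 mm proud. Fingertips pressed on the face on the hinge side of the rib can push the flap forward by the rib.
- rib_back: Hinge-side part of the orange rib, 90 mm wide, x 76 to 80, 7 mm high; origin and axes as the cover's (origin on the pin axis).
- rib_front: Edge-side part of the orange rib, 90 mm wide, x 80 to 82, 5 mm high; origin and axes as the cover's (origin on the pin axis).
- flap_inner: Grey inner lining of the flap, 1.5 mm thick, 83 by 86 mm, on the side that faces the box when shut; same origin and axes as the cover (on the pin axis). Not to be pressed by the fingers.
- flap_edge (a point): Middle of the flap's free edge, at mid-thickness, 100 mm from the pin axis.
- rib (a point): Foot of the orange rib's hinge-side face, on the flap's outer face, mid-width, 76 mm from the pin axis.
- hinge (a point): Middle of the hinge pin's axis; moves along the box's x with joint pin.
- lip_edge (a point): Middle of the lip's lower front edge (box x 60, z 72 mm). The lip is a white plate 100 mm wide (y), 5 thick, over box x 60 to 82, z 72 to 77, on an upright at x 76 to 82: the slot beneath it opens towards -x and is 16 mm deep. With pin fully forward and flap flat, the flap's edge is 12 mm beneath it.
- can: Bystander: blue plastic sprinkling can, 110 mm across and 110 high, with spout to +x (124 mm out, 140 high) and handle to -x (90 mm out, 140 high); origin at the centre of its underside; loose.
- mister: Bystander: green glass plant mister with brass spray head, 76 mm across, 146 high; origin at the centre of its underside; loose.
- saucers: Bystander: stack of terracotta-coloured plastic saucers (one piece), 124 mm across, 46 high; origin at the centre of its underside; loose.
- brush: Bystander: wooden-handled brush lying along its x, 200 mm long, 45 wide, 26 high; origin on its underside at mid-length; loose.
There are look-alikes about, which are no part of the job. Several things have the shape of the box; the one meant has the colours described above.

How it is judged:
By the outcome, as a careful person would: the job done as asked, in the order asked, and still so for the second after the job is handed in, with the robot touching nothing.
It also fails if it takes over 35 s, if anything falls off the work surface, if the arm or the gripper's body presses on something with over 40 N, if the wrist force passes 120 N, or if a joint passes its speed limit or range.

## Robot

A 6-joint arm with a two-finger parallel gripper is mounted at the origin on the work surface. World frame = base frame: x ahead of the robot, y to its left, z up, the work surface at z = 0. Lengths are in mm, angles in rad, forces in N, time in s.
With the tool pointing down it reaches from about 350 to 775 mm from the base axis. Payload 7.3 kg.
Tool frame: the origin (TCP) lies midway between the tips of the shut fingers; the grasp point (between the pads) lies 19 mm behind it; z points along the fingers, y is the line along which they close (so a half turn about z gives the same grasp; the last joint's range is limited). The gripper opens to 92 mm and grips with 3 to 60 N. Pads are 19 mm wide; open, the fingers measure 130 mm over their backs; the gripper's body (75 mm by 190 mm) begins 47 mm behind the grasp point.
Start: joints at [-1.456, 0.342, 1.524, -0, 1.275, -0.146], TCP at [135.395, -507.26, 226.741] pointing down, gripper open.
Joint ranges: [-2.53, 2.53], [-0.77, 2.02], [0.04, 2.7], [-1, 4.14], [0.28, 2.66], [-3.11, 3.11]. Speed limits (rad/s): [2.57, 2.57, 3.14, 3.14, 3.14, 3.14].

## Interface

Orientations are given as [roll, pitch, yaw] about the fixed x, y, z axes, in that order (R = Rz(yaw) Ry(pitch) Rx(roll)).
In Python, from plant import * gives the robot as it stands.
- The arm moves only by the tool step_arm, never from a script. Its argument "deltas" is one flat list of numbers, 5 for each row, row after row: the shift along the world's x, y, z in mm, then the turn about the world's z in degrees, then the finger opening in mm, from 0 to 91.8. In form: [tx, ty, tz, turn, gripper, tx, ty, tz, turn, gripper, ...]. A call has exactly 10 rows; each row shifts and turns the commanded pose from where the row before left it; what a row does not reach is not made up. A row lasts 1/8 s, in which the tool goes at most 62.5 mm and 10.7 degrees, less where a joint would pass 70% of its speed; a pose out of reach is approached as far as the arm can. A call is refused whole if a number of a shift passes 62.5 or a number of a turn 10.7, either way. A call with a gripper value outside its range is refused whole. The fingers move at their own pace and stop on an object; the grip force is fixed at half the most. Time passes only in rows, so rows that do not move let the fingers close, or fill a call up. It gives the time, the measured TCP pose, the force, the opening and the grip force at its end, in the units of the state.
- get_obs(): the state, without advancing time (a new reading comes with each control period).
- capture(name): name is "scene" or "top" or "wrist"; returns the picture (384x512x3 uint8, red, green, blue); there is no depth.
- camera_params(name): a dict with "mtx" (3x3 intrinsics, pixels), "rvec" (rotation vector, rad) and "tvec" (3), from world to camera coordinates, as OpenCV has them. Camera axes: x right, y down, z forward; pixel columns grow to the right and rows downward; lengths in mm; the calibration is good to about 2 mm. A picture is of the moment at which its call begins: read the wrist's pose just before it. camera_params takes no time and is no camera call; for the wrist camera it gives the pose at the moment of the call.
- close_job(): hands the job in; it is judged then, once.
The state is a dict: "time": time; "joint_positions": joint angles; "dq": joint speeds; "tau": joint torques, N m; "tool_pos": TCP position; "tcp_rot": TCP orientation; "contact_force": force on the tool from outside, world axes, zero at the start; "moment": the same for the moment, N m; "grip_width": finger opening in mm; "finger_force": force on a finger pad.
Only numpy, scipy, OpenCV 4.12 (cv2) and the standard library are available. Lean on these libraries where they do the work, as an engineer would, in place of code of your own. Each camera call takes 0.05 s, during which the arm holds its last target. There are 200 camera calls.

## Working session

There is one attempt and no reset: what is moved stays moved. The work goes in short steps, Python scripts to look and compute and a tool call to move; the robot and the scene stay as the last step left them, time stands still between calls to the robot, and variables do not carry over. Pictures are saved under pics/ and viewed, at most 10 in all, crops included, and the job is handed in when it is done.

Besides the shell and the picture viewer there is one more tool, called after "Request:" as name(argument=value, ...), one argument or row to a line, values as JSON. step_arm: Moves the arm, as the interface text tells. Its arguments: {"type":"object","properties":{"deltas":{"type":"array","items":{"type":"number"}}},"required":["deltas"]}

```bash
mkdir -p pics; python3 - <<'E'
from plant import *
import cv2,numpy as np
for n in ("scene","top"):
    im=np.array(capture(n)); cv2.imwrite(f"pics/{n}0.png",cv2.resize(im[:,:,::-1],(800,600),interpolation=cv2.INTER_CUBIC))
    p=camera_params(n); R=cv2.Rodrigues(np.array(p["rvec"]))[0]; print(n,np.round(-R.T@np.array(p["tvec"]).ravel()),np.round(R,2).tolist(),p["mtx"])
o=get_obs();print(o)
E
```

```text
scene [1125. -315.  890.] [[0.52, 0.86, -0.01], [0.67, -0.41, -0.62], [-0.53, 0.32, -0.78]] [[391.0656412   0.        257.9482581]
 [  0.        391.0656412 189.278274 ]
 [  0.          0.          1.       ]]
top [ 324.    0. 1329.] [[0.01, -1.0, 0.01], [-0.99, -0.01, -0.17], [0.17, -0.01, -0.99]] [[425.9428273    0.         252.56670475]
 [  0.         425.9428273  193.48056126]
 [  0.           0.           1.        ]]
{'time': 0.1, 'joint_positions': array([-1.45596836e+00,  3.42656308e-01,  1.52488349e+00, -1.00718311e-05,
        1.27534826e+00, -1.46004923e-01]), 'dq': array([ 0.00058597, -0.0021765 , -0.0008419 , -0.00019902, -0.00142517,
       -0.00031699]), 'tau': array([ 7.50357467e-04, -4.32007062e+01, -2.44693440e+01,  7.18272314e-02,
        5.25852456e-02, -4.95317613e-05]), 'tool_pos': array([ 135.36763758, -506.90671914,  226.12600697]), 'tcp_rot': array([-3.14030963e+00, -1.78935776e-04,  2.60835718e-01]), 'contact_force': array([-0.80224822,  0.53759149,  0.58710329]), 'moment': array([0.05063763, 0.0210539 , 0.01134533]), 'finger_force': 0.0, 'grip_width': 91.94875791169984}
```

View pics/scene0.png

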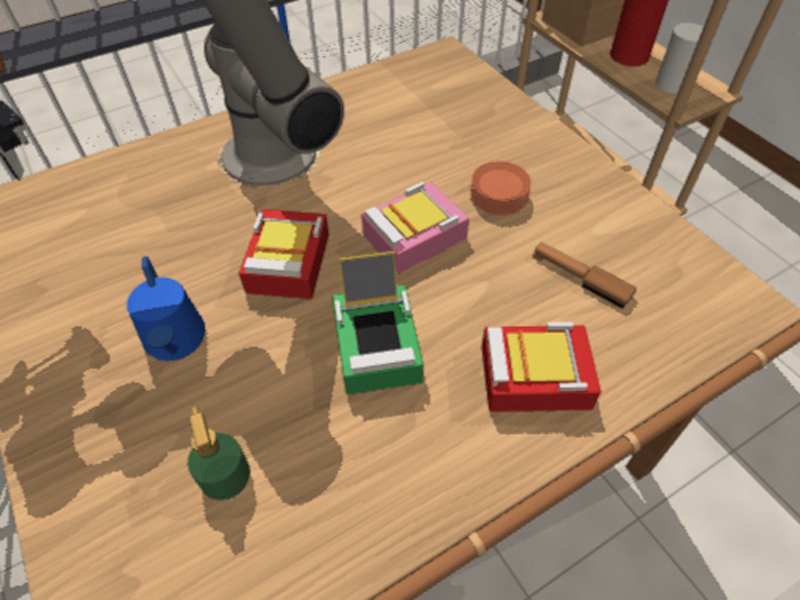

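View pics/top0.png

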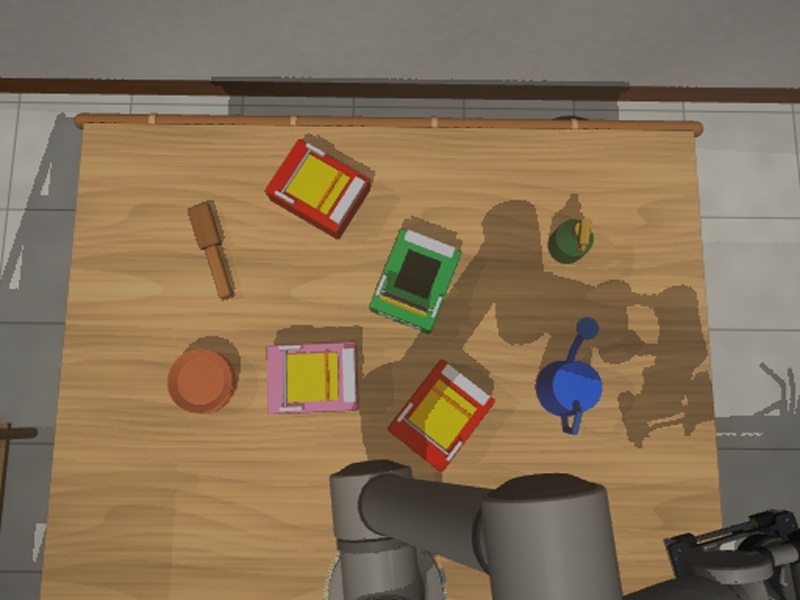

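Candidates in the scene picture are red (285,250), pink (415,225), red (540,365) and green (380,335). I choose the green one, which has its yellow flap open, grey lining and white lip. In the top picture it is at (416,280). Next, a close crop of it from both cameras.

```bash
python3 - <<'E'
import cv2,numpy as np
from plant import *
a=capture("top")[135:225,228:308,::-1]; b=capture("scene")[155:255,205:285,::-1]
np.save("t.npy",a)
A=cv2.resize(np.array(a),None,fx=5,fy=5,interpolation=cv2.INTER_CUBIC);B=cv2.resize(np.array(b),None,fx=5,fy=5,interpolation=cv2.INTER_CUBIC)
A=cv2.copyMakeBorder(A,0,50,0,0,cv2.BORDER_CONSTANT)
cv2.imwrite("pics/crop.png",np.hstack([A,B]))
E
```

```text
(no output)
```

View pics/crop.png

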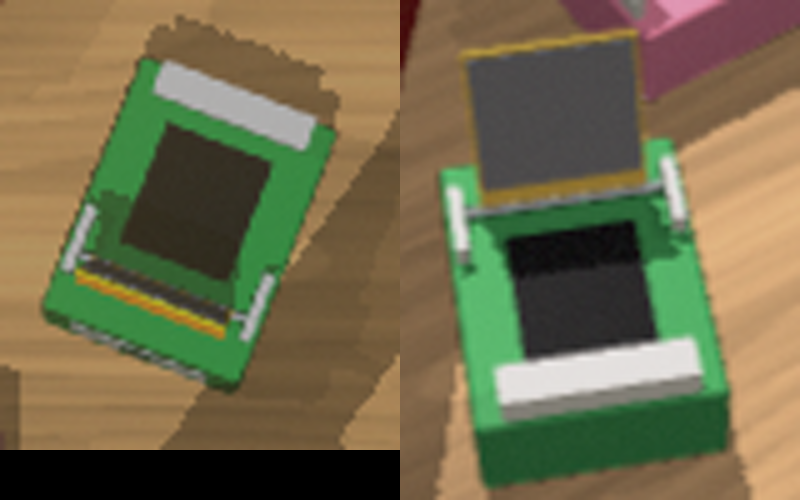

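The crop confirms the choice: green box, white rails and lip, yellow-edged flap upright with its grey lining towards the lip. In the top crop the box-top corners are near (140,60), (337,130), (240,378) and (45,305). In the scene crop the flap's edge corners are (460,55) and (637,32). Next, a pose fit.

```bash
cat > h.py <<'E'
import cv2,numpy as np
from scipy.optimize import least_squares
P={}
def proj(cam,X,par):
    p=par[cam]; return cv2.projectPoints(np.array(X,float),np.array(p["rvec"],float),np.array(p["tvec"],float),np.array(p["mtx"]),None)[0][:,0]
def model(q,cam,pts,par):
    # pts: ('b',x,y,z) box or ('f',x,y,z) flap frame; q: x,y,yaw,pin,ang
    X=[]
    for k,x,y,z in pts:
        if k=='f':
            c,s=np.cos(q[4]),np.sin(q[4]); x,z=-50+q[3]+x*c-z*s,64+x*s+z*c
        c,s=np.cos(q[2]),np.sin(q[2]); X.append([q[0]+x*c-y*s,q[1]+x*s+y*c,z])
    return proj(cam,X,par)
E
python3 - <<'E'
from h import *
from plant import *
par={n:camera_params(n) for n in("top","scene")}
T=[('b',85,65,60,140,60),('b',85,-65,60,337,130),('b',-85,-65,60,240,378),('b',-85,65,60,45,305),
('b',82,50,77,165,60),('b',82,-50,77,316,122),('b',60,-50,77,305,150),('b',60,50,77,155,92)]
S=[('b',85,-65,60,75,432),('b',85,65,60,328,392),('b',-85,-65,60,42,170),('b',-85,65,60,272,140),('b',85,-65,0,88,485),('b',85,65,0,322,450),
('f',100,-45,0,60,53),('f',100,45,0,237,32)]
T+= [('f',100,45,2,78,278),('f',100,-45,2,226,336)]
def obs(L,o): return np.array([[o[0]+l[4]/5-.4,o[1]+l[5]/5-.4] for l in L])
def res(q):
    return np.concatenate([(model(q,"top",[l[:4] for l in T],par)-obs(T,(228,135))).ravel(),(model(q,"scene",[l[:4] for l in S],par)-obs(S,(205,155))).ravel()])
r=least_squares(res,[550,-50,-.3,0,1.6],loss='soft_l1',x_scale=[10,10,.1,5,.1])
print(r.x,np.round(res(r.x).reshape(-1,2),1).tolist())
E
```

```text
[ 5.89980882e+02 -5.29624102e+01 -3.69084593e-01  1.25992052e+01
  1.95244770e+00] [[0.3, -1.5], [0.4, -0.3], [-0.1, 1.2], [-1.3, 0.0], [-0.3, -0.4], [0.2, -1.0], [-0.2, -0.0], [-1.0, -0.3], [-1.1, -0.4], [-0.7, -0.2], [-1.1, -0.4], [0.2, -0.3], [-1.5, -1.1], [-0.5, -1.6], [-1.7, 1.1], [1.0, 0.4], [-0.5, 0.3], [-0.7, -0.2]]
```

Request:
step_arm(
  deltas=[30, 51, 2, -3.6, 0, 30, 51, 2, -3.6, 0, 30, 51, 0, -3.6, 0, 30, 51, 0, -3.6, 0, 30, 51, 0, -3.6, 0, 30, 51, 0, -3.6, 0, 30, 51, 0, -3.6, 0, 30, 51, 0, -3.6, 0, 30, 51, 0, -3.6, 0, 30, 51, 0, -3.6, 0],
)

```text
time: 1.45
tool_pos: [436.1, 4.7, 230.9]
tcp_rot: [3.141, -0.001, -0.369]
contact_force: [0.2, -1.4, -0.2]
grip_width: 0.6
finger_force: 0.0
```

```bash
python3 - <<'E'
from plant import *
import cv2,numpy as np,pickle
o=get_obs();print(o['tool_pos'],o['tcp_rot'],o['contact_force'],o['grip_width'])
p=camera_params("wrist"); im=np.array(capture("wrist")); pickle.dump((p,im),open("w.pkl","wb"))
cv2.imwrite("pics/w1.png",cv2.resize(im[:,:,::-1],(800,600),interpolation=cv2.INTER_CUBIC))
E
```

```text
[436.11435347   4.65990431 230.85542475] [ 3.14144341e+00 -5.64930334e-04 -3.69349464e-01] [ 0.23487102 -1.43029311 -0.24363326] 0.6313949634161652
```

View pics/w1.png

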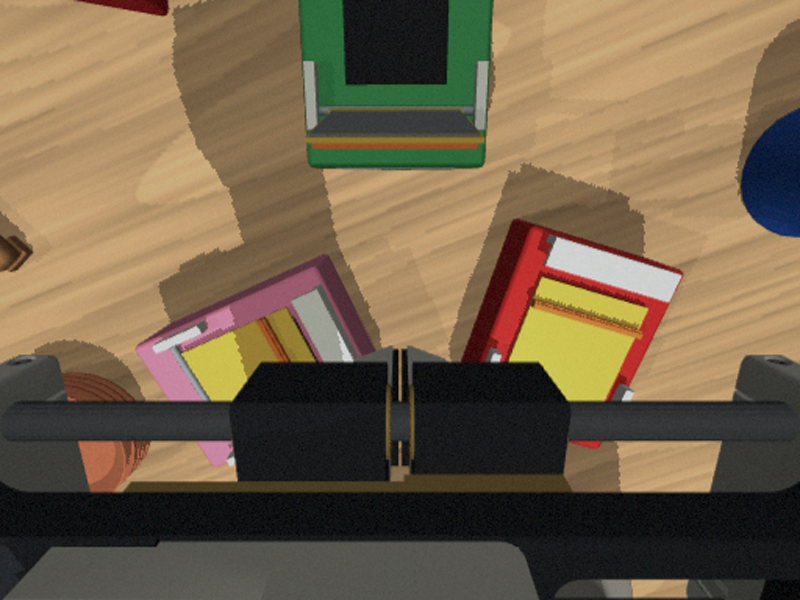

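The wrist picture shows the green box squarely ahead. Its top hinge-end edge runs (309,167)–(487,166), the pin line is at row 109, the rails span rows 61–128, and the flap's free edge is at rows 136–142. I'll fit again with the wrist view weighted most.

```bash
python3 - <<'E'
from h import *
from plant import *
import pickle
par={n:camera_params(n) for n in("top","scene")}
p,im=pickle.load(open("w.pkl","rb")); par["wrist"]=p
R=cv2.Rodrigues(np.array(p["rvec"]))[0]; print("cam",-R.T@np.array(p["tvec"]).ravel())
T=[('b',85,65,60,140,60),('b',85,-65,60,337,130),('b',-85,-65,60,240,378),('b',-85,65,60,45,305),
('b',82,50,77,165,60),('b',82,-50,77,316,122),('b',60,-50,77,305,150),('b',60,50,77,155,92)]
S=[('b',85,-65,60,75,432),('b',85,65,60,328,392),('b',-85,-65,60,42,170),('b',-85,65,60,272,140),('b',85,-65,0,88,485),('b',85,65,0,322,450),
('f',100,-45,0,60,53),('f',100,45,0,237,32),('f',0,-54,0,70,212),('f',0,54,0,262,187)]
T+= [('f',100,45,2,78,278),('f',100,-45,2,226,336)]
W=[('b',-85,65,60,309,167),('b',-85,-65,60,487,166),('f',0,54,0,320,109),('f',0,-54,0,473,109),('f',100,45,-2,306,136),('f',100,-45,-2,484,136),
('b',-60,57.5,72,310,128),('b',-60,-57.5,72,483,128),('b',-18,57.5,72,310,61),('b',-18,-57.5,72,482,61)]
def obs(L,o,k=5): return np.array([[o[0]+(l[4]+.5)/k-.5,o[1]+(l[5]+.5)/k-.5] for l in L])
def res(q):
    f=lambda n,L,o,k:(model(q,n,[l[:4] for l in L],par)-obs(L,o,k)).ravel()
    return np.concatenate([2*f("wrist",W,(0,0),1.5625),f("top",T,(228,135),5),f("scene",S,(205,155),5)])
r=least_squares(res,[590,-53,-.37,0,1.9],loss='soft_l1',x_scale=[10,10,.1,5,.1])
print(r.x,np.round(res(r.x).reshape(-1,2),1).tolist())
f=lambda q:res(q)[:20]
r2=least_squares(f,r.x,x_scale=[10,10,.1,5,.1]);print("wrist only",r2.x,np.round(f(r2.x).reshape(-1,2),1).tolist())
E
```

```text
cam [506.95621076 -22.7614628  389.75367689]
[ 5.91290529e+02 -5.32827716e+01 -3.67507693e-01  3.47424816e+00
  1.84614756e+00] [[-1.1, 0.1], [-1.0, 0.9], [-0.8, 0.2], [1.9, -0.2], [-0.6, 0.4], [3.1, -0.1], [4.2, 0.9], [-3.1, 0.5], [-0.5, -0.5], [2.4, -1.0], [0.4, -1.9], [0.4, -0.8], [0.0, 0.8], [-1.2, -0.4], [-0.3, -0.8], [0.3, -1.4], [-0.1, -0.5], [-0.9, -0.7], [-0.8, -1.3], [-0.3, -1.2], [-0.9, 0.1], [0.4, 0.1], [-1.4, -0.7], [-0.4, -1.3], [-1.6, 1.6], [1.2, 0.8], [-0.5, 0.1], [-0.5, -0.4], [-1.5, 0.5], [0.1, -0.2]]
wrist only [ 5.91463255e+02 -5.30452638e+01 -3.67003592e-01  3.42130622e+00
  1.84654465e+00] [[-1.5, -0.0], [-1.5, 0.7], [-1.3, 0.2], [1.4, -0.3], [-1.3, 0.5], [2.4, -0.1], [3.7, 0.8], [-3.5, 0.3], [-1.1, -0.6], [1.8, -1.2]]
```

Box pose is (591, -53), yaw -0.3675, with pin ≈ 3 mm and flap ≈ 1.85. These agree with the given sizes. The tool sits at box x -166, y -2. Next, come down behind the flap with the tips at z ≈ 121.

Request:
step_arm(
  deltas=[10.5, -3.6, -22, 0, 0, 10.5, -3.6, -22, 0, 0, 10.5, -3.6, -22, 0, 0, 10.5, -3.6, -22, 0, 0, 10.5, -3.6, -22, 0, 0, 0, 0, 0, 0, 0, 5.6, -2.15, 0, 0, 0, 5.6, -2.15, 0, 0, 0, 5.6, -2.15, 0, 0, 0, 0, 0, 0, 0, 0],
)

```text
time: 2.75
tool_pos: [505.2, -21.9, 121.1]
tcp_rot: [-3.142, -0.001, -0.368]
contact_force: [-0.5, -0.8, -0.5]
grip_width: 0.7
finger_force: 0.0
```

Request:
step_arm(
  deltas=[5.7, -2.0, 0, 0, 0, 5.7, -2.0, 0, 0, 0, 5.7, -2.0, 0, 0, 0, 5.7, -2.0, 0, 0, 0, 5.7, -2.1, 0, 0, 0, 5.7, -2.1, 0, 0, 0, 5.7, -2.1, 0, 0, 0, 5.7, -2.1, 0, 0, 0, 5.7, -2.1, 0, 0, 0, 5.7, -2.1, 0, 0, 0],
)

```text
time: 4.0
tool_pos: [561.9, -42.4, 120.6]
tcp_rot: [3.141, 0.001, -0.368]
contact_force: [-2.0, 1.1, -1.3]
grip_width: -0.2
finger_force: 0.7
```

```bash
python3 - <<'E'
from plant import *
import cv2,numpy as np
a=capture("scene")[120:260,165:305,::-1]; b=capture("top")[120:260,200:340,::-1]
cv2.imwrite("pics/c2.png",cv2.resize(np.hstack([a,b]),(800,400),interpolation=cv2.INTER_CUBIC))
o=get_obs(); print(o['tool_pos'],o['contact_force'])
ex=np.array([.933,-.359]);ey=np.array([.359,.933]);d=o['tool_pos'][:2]-[591.3,-53.2];p=np.array([ex@d,ey@d]);print(p)
# arc rows
pin=3.4;s=62;prev=None
for a in np.linspace(1.11,0,11):
    c=np.array([-50+pin+s*np.cos(a)-2*np.sin(a)-9.5,64+s*np.sin(a)+2*np.cos(a)])
    if prev is not None: dd=c-prev; print(np.round([*(ex*dd[0]),dd[1]],1),np.round(c,1))
    prev=c
E
```

```text
[562.34945802 -42.56345362 120.68761102] [-0.08158867  0.22526096 -0.15715278]
[-30.82937582  -0.4693468 ]
[ 5.7 -2.2 -3.2] [-24.2 117.2]
[ 5.3 -2.  -3.9] [-18.5 113.4]
[ 4.9 -1.9 -4.5] [-13.3 108.9]
[ 4.4 -1.7 -5. ] [ -8.6 103.9]
[ 3.8 -1.5 -5.5] [-4.5 98.4]
[ 3.3 -1.3 -5.9] [-1.  92.4]
[ 2.6 -1.  -6.3] [ 1.8 86.2]
[ 2.  -0.8 -6.6] [ 3.9 79.6]
[ 1.3 -0.5 -6.7] [ 5.3 72.9]
[ 0.6 -0.2 -6.9] [ 5.9 66. ]
```

View pics/c2.png

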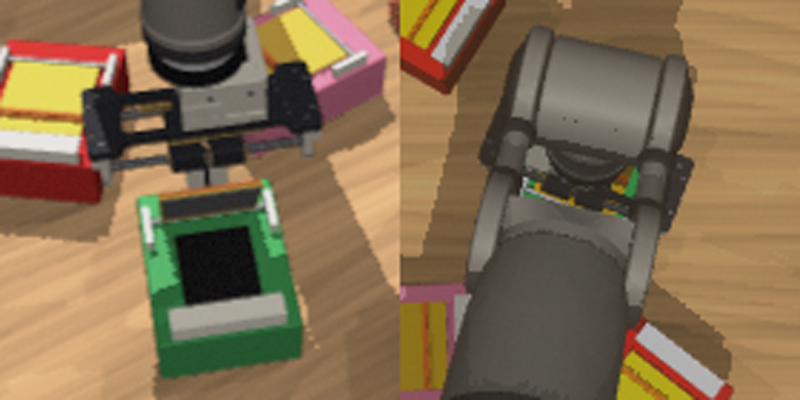

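The scene crop shows the flap tipped forward at (210,195) with the fingertips behind it at (210,175), and the box unmoved. Now the arc down, stopping short of flat.

Request:
step_arm(
  deltas=[5.7, -2.2, -3.2, 0, 0, 5.3, -2.1, -3.9, 0, 0, 4.9, -1.9, -4.5, 0, 0, 4.4, -1.7, -5, 0, 0, 3.8, -1.5, -5.5, 0, 0, 3.3, -1.3, -5.9, 0, 0, 2.6, -1, -6.3, 0, 0, 2, -0.8, -6.6, 0, 0, 1.3, -0.5, -6, 0, 0, 0, 0, 0, 0, 0],
)

```text
time: 5.35
tool_pos: [595.0, -55.3, 73.3]
tcp_rot: [3.141, 0.0, -0.368]
contact_force: [-1.5, 1.2, 1.2]
grip_width: 0.4
finger_force: 0.5
```

```bash
python3 - <<'E'
from plant import *
import cv2,numpy as np
b=capture("wrist"); o=get_obs(); print(o['tool_pos'],o['contact_force'])
a=capture("scene")[120:260,165:305,::-1]
a=cv2.resize(np.array(a),(600,600),interpolation=cv2.INTER_CUBIC)
cv2.imwrite("pics/c3.png",a)
E
```

```text
[594.94407549 -55.3160057   73.62028586] [-0.57451367  0.59033935  0.68332779]
```

View pics/c3.png

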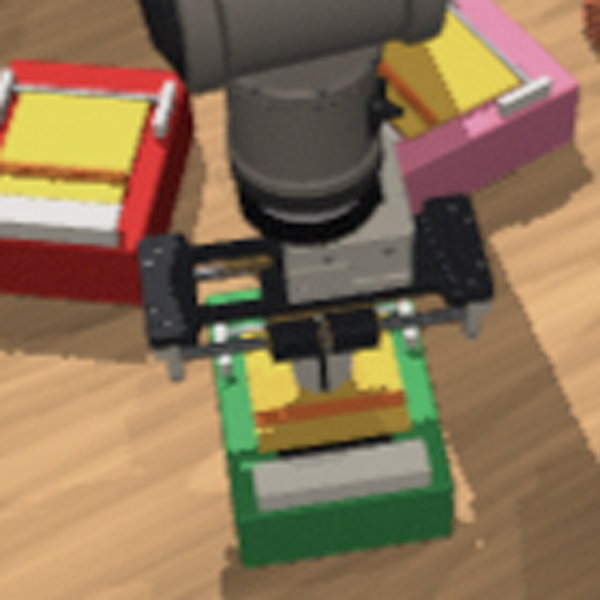

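The scene crop shows the flap nearly flat, with its edge at (325,440) and a dark gap before the lip at (340,470). The tips are on the hinge side of the rib. Press down now.

Request:
step_arm(
  deltas=[0.5, -0.2, -2.5, 0, 0, 0.2, 0, -2, 0, 0, 0, 0, -1.5, 0, 0, 0, 0, -1, 0, 0, 0, 0, -1, 0, 0, 0, 0, 0, 0, 0, 0, 0, 0, 0, 0, 0, 0, 0, 0, 0, 0, 0, 0, 0, 0, 0, 0, 0, 0, 0],
)

```text
time: 6.7
tool_pos: [595.8, -55.5, 66.0]
tcp_rot: [3.142, -0.0, -0.368]
contact_force: [-1.6, 0.1, 5.0]
grip_width: 0.6
finger_force: 2.0
```

Request:
step_arm(
  deltas=[2.8, -1.1, -0.3, 0, 0, 2.8, -1.1, 0, 0, 0, 2.8, -1.1, 0, 0, 0, 2.8, -1.1, 0, 0, 0, 2.8, -1.1, 0, 0, 0, 2.8, -1.1, 0, 0, 0, 2.8, -1.0, 0, 0, 0, 2.8, -1.0, 0, 0, 0, 0, 0, 0, 0, 0, 0, 0, 0, 0, 0],
)

```text
time: 7.95
tool_pos: [617.7, -63.9, 65.6]
tcp_rot: [3.141, 0.001, -0.367]
contact_force: [-2.9, 0.3, 5.6]
grip_width: 0.3
finger_force: 2.9
```

```bash
python3 - <<'E'
from plant import *
import cv2,numpy as np
a=capture("scene")[170:250,205:285,::-1];o=get_obs(); print(o['tool_pos'],o['contact_force'])
d=o['tool_pos'][:2]-[591.3,-53.2];print(.933*d[0]-.359*d[1])
cv2.imwrite("pics/c4.png",cv2.resize(np.array(a),(600,600),interpolation=cv2.INTER_CUBIC))
E
```

```text
[617.73630752 -63.95070062  65.61974334] [-3.27790919  1.0627731   5.6101156 ]
28.52457643436604
```

View pics/c4.png

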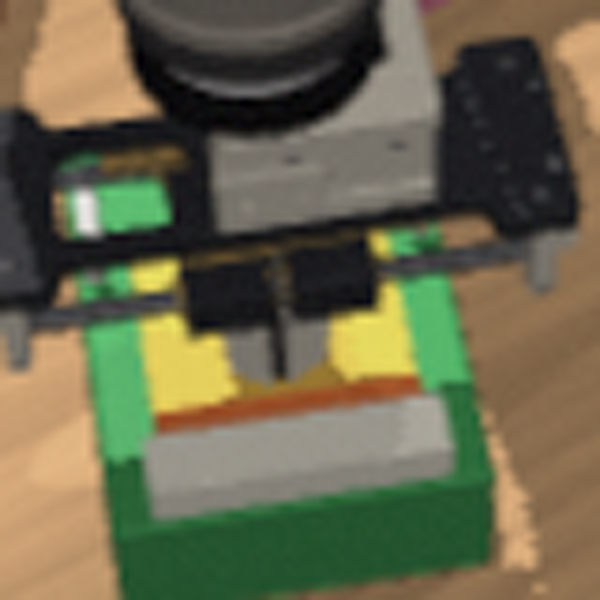

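The scene crop shows the yellow flap flat, its orange rib (290,400) close behind the lip and the tips (275,365) just behind the rib. Continue sliding gently.

Request:
step_arm(
  deltas=[1.4, -0.5, 0, 0, 0, 1.4, -0.5, 0, 0, 0, 1.4, -0.5, 0, 0, 0, 1.4, -0.6, 0, 0, 0, 1.4, -0.6, 0, 0, 0, 0, 0, 0, 0, 0, 0, 0, 0, 0, 0, 0, 0, 0, 0, 0, 0, 0, 0, 0, 0, 0, 0, 0, 0, 0],
)

```text
time: 9.25
tool_pos: [624.6, -66.6, 65.5]
tcp_rot: [3.141, 0.001, -0.367]
contact_force: [-2.0, 0.9, 4.6]
grip_width: 0.4
finger_force: 2.7
```

Request:
step_arm(
  deltas=[0, 0, 0, 0, 0, 0, 0, 0, 0, 0, 0, 0, 0, 0, 0, 0, 0, 0, 0, 0, 0, 0, 0, 0, 0, 0, 0, 0, 0, 0, 0.9, -0.4, 0, 0, 0, 0.9, -0.4, 0, 0, 0, 0.9, -0.4, 0, 0, 0, 0.9, -0.4, 0, 0, 0],
)

```text
time: 10.5
tool_pos: [625.6, -67.0, 64.9]
tcp_rot: [3.141, 0.008, -0.367]
contact_force: [-12.5, 4.9, 9.5]
grip_width: 0.4
finger_force: 7.8
```

```bash
python3 - <<'E'
from plant import *
import cv2,numpy as np
p=camera_params("wrist");a=capture("wrist")[:,:,::-1];o=get_obs(); print(o['tool_pos'],o['contact_force'])
d=o['tool_pos'][:2]-[591.3,-53.2];print(.933*d[0]-.359*d[1])
b=capture("scene")[170:250,205:285,::-1]
cv2.imwrite("pics/c5.png",np.hstack([cv2.resize(np.array(a),(480,400)),cv2.resize(np.array(b),(320,400),interpolation=cv2.INTER_CUBIC)]))
E
```

```text
[625.56771808 -67.00894969  64.89513453] [-11.18841918   3.98928266   8.2152764 ]
36.929193903918794
```

View pics/c5.png

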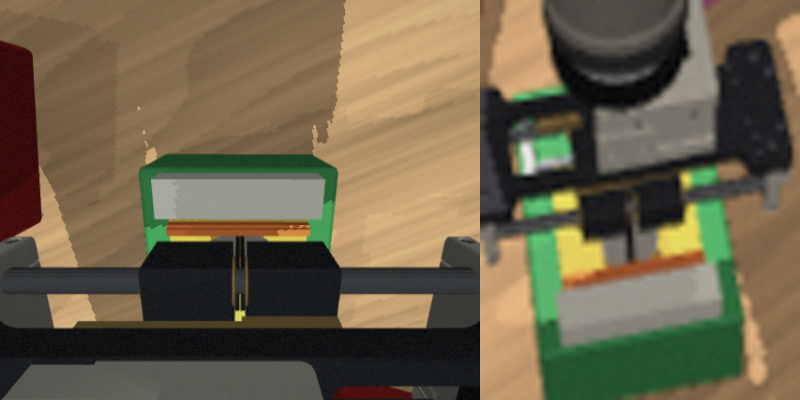

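The tool met the stop: about 13 N with only 1 mm of travel, at box x 37 against 38.5 predicted. That puts the edge about 11 mm under the lip. Wrist view: rib (240,228) right by the lip (238,198). Ease back, then lift off.

Request:
step_arm(
  deltas=[-2, 0.8, 0.3, 0, 0, -1.5, 0.6, 0.3, 0, 0, -1, 0.4, 0.3, 0, 0, -1, 0.4, 0.6, 0, 0, 0, 0, 3, 0, 0, 0, 0, 8, 0, 0, 0, 0, 15, 0, 0, 0, 0, 25, 0, 0, 0, 0, 30, 0, 0, 0, 0, 30, 0, 0],
)

```text
time: 11.85
tool_pos: [623.2, -66.2, 180.1]
tcp_rot: [-3.142, -0.001, -0.368]
contact_force: [0.2, -0.2, -0.2]
grip_width: 0.5
finger_force: 0.0
```

Request:
step_arm(
  deltas=[-20, 8, 20, 0, 0, -20, 8, 10, 0, 0, -20, 8, 0, 0, 0, -20, 8, 0, 0, 0, -20, 8, 0, 0, 0, -20, 8, 0, 0, 0, -20, 8, 0, 0, 0, -20, 8, 0, 0, 0, 0, 0, 0, 0, 0, 0, 0, 0, 0, 0],
)

```text
time: 13.1
tool_pos: [464.1, -2.5, 208.8]
tcp_rot: [-3.141, -0.002, -0.368]
contact_force: [0.3, -0.6, -0.3]
grip_width: 0.6
finger_force: 0.0
```

```bash
python3 - <<'E'
from plant import *
import cv2,numpy as np
a=capture("wrist")[:200,120:400,::-1];o=get_obs(); print(o['time'],o['tool_pos'],o['contact_force'])
b=capture("scene")[160:260,205:285,::-1]
cv2.imwrite("pics/c6.png",np.hstack([cv2.resize(np.array(a),(480,343),interpolation=cv2.INTER_CUBIC),cv2.resize(np.array(b),(320,343),interpolation=cv2.INTER_CUBIC)]))
E
```

```text
13.15 [464.07552977  -2.5376591  208.55133918] [ 0.06249559  0.52732074 -0.21634211]
```

View pics/c6.png

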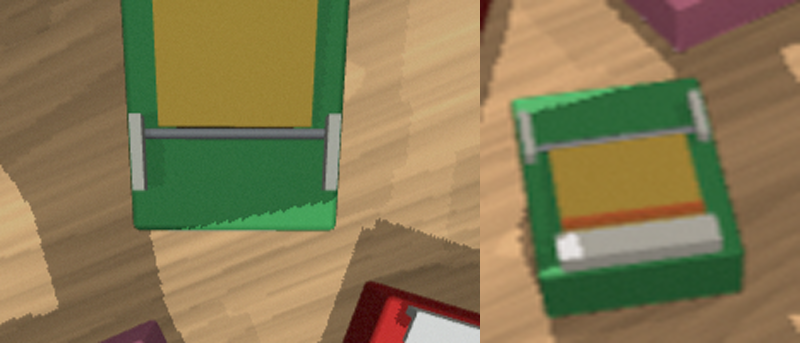

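The wrist crop shows the pin (row 133) about 10 mm behind the rails' front ends, so it is at x ≈ -28, fully forward. The scene crop shows the flap lying flat under the lip with the hand away. Hand in.

```bash
python3 -c "
from plant import *
print(close_job())"
```

```text
the job is handed in; nothing more can be done
None
```

The green box's flap is shut, with its edge about 11 mm under the white lip by my estimate; it stayed down once the hand was away, and I handed the job in at about 13 s, with no change to the box's place visible in the last view.

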